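# Hang the large parts carrier on its hook

### The arm

A 6-joint arm with a two-finger parallel gripper is mounted at the origin on a cart in front of the work surface, level with it; the furniture and walls round the work are solid. World frame = base frame: x ahead of the robot, y to its left, z up, the work surface at z = 0. Lengths are in m, angles in rad, forces in N, time in s.
With the tool pointing down it reaches from about 0.325 to 0.775 m from the base axis. Payload 9.3 kg.
Tool frame: the origin (TCP) lies on the centre line of the jaws, within the pads' length; the fingertips stand 11 mm ahead of it and the grasp point (between the pads) lies 8 mm behind it; z points along the fingers, y is the direction in which the jaws open and shut (so a half turn about z gives the same grasp; the last joint's range is limited). The gripper opens to 85 mm and grips with 20 to 120 N. Pads are 22 mm wide; open, the fingers measure 114 mm over their backs; the gripper's body (76 mm by 85 mm) begins 54 mm behind the grasp point. The pads swing forward as they close: fully open they stand 13 mm farther back than shut.
Start: joints at [1.083, 0.259, 0.021, 1.334, 0, 1.418], TCP at [0.181, 0.519, 0.242] pointing down, gripper open.
Joint ranges: [-3.04, 3.04], [-0.91, 1.82], [-1.04, 1.36], [-1.92, 1.95], [-1.52, 1.45], [-3.14, 3.14]. Speed limits (rad/s): [2.22, 2.22, 2.79, 3.14, 3.14, 3.14].

### API

Orientations are given as a unit quaternion [w, x, y, z].
In Python, from workcell import ctrl gives the robot as it stands. The module is installed in compiled form; this text tells all that it offers.
- The arm moves only by the shell command python3 -m creep 'ROWS' [FORCE]. ROWS is JSON, a list of rows, each a list of 3 entries, a list of its own where there are three numbers: the shift along the tool's x, y, z in cm, then the turn, a rotation vector about the tool's x, y, z in degrees, then the finger opening in cm, from 0 to 8.54. A call has 1 to 12 rows; each row is the pose to reach, as a shift and turn from the pose commanded when the call began, along the tool's axes at that moment; what a row does not reach only later rows make up. A row lasts 1/10 s, in which the tool goes at most 50 mm and 8.59 degrees, less where a joint would pass 70% of its speed; a pose out of reach is approached as far as the arm can. A call with a gripper value outside its range is refused whole. The fingers move at their own pace and stop on an object; FORCE is the grip in N (left out, the last holds). Time passes only in rows, so rows that repeat a pose let the fingers close. It gives the time, the measured TCP pose, the force and the opening at its end, in the units of the state.
- ctrl.sense(): the state, without advancing time (a new reading comes with each control period).
- ctrl.get_image(name): name is "scene" or "side" or "wrist"; returns a dict with "img" (480x640x3 uint8, red, green, blue), "depth" (480x640 float32, m along the optical axis (not along the pixel's ray), 0 where there is no reading), "fov_y" (degrees; the focal length in pixels is half the picture's height over the tangent of half this angle, whatever the lens; pixels are square), "cx", "cy" (the principal point, pixels), "k1" (the pictures are not rectified: a ray, as slopes to the right and down, at radius r is drawn at 1 + k1 r^2 times it, then the intrinsics apply), "rvec" (rotation vector, rad) and "tvec" (3), from world to camera coordinates, as OpenCV has them; the wrist camera has in their place "hand_eye" (4x4, takes a point from camera to tool coordinates, whose origin is the TCP and whose axes are the flange's). Camera axes: x right, y down, z forward; pixel columns grow to the right and rows downward; lengths in m; the calibration is good to about 2 mm. A picture is of the moment at which its call begins: read the wrist's pose just before it.
- ctrl.job_done(): hands the job in, once; it reports no verdict.
The state is a dict: "time": time; "joint_positions": joint angles; "dq": joint speeds; "joint_torque": joint torques, N m; "tcp_pos": TCP position; "orientation": TCP orientation; "ft_force": force on the tool from outside, world axes, zero at the start; "torque": the same for the moment, N m; "opening": finger opening in m.
Only numpy, scipy, OpenCV 4.12 (cv2) and the standard library are available. Lean on these libraries where they do the work, as an engineer would, in place of code of your own. Each camera call takes 0.05 s, during which the arm holds its last target.

### The job

Two empty plywood parts carriers stand on the worktop. Pick up the larger one and hang it by the hand slot in its middle board on the arm of the hook stand, so that it hangs there freely and level; leave the smaller carrier where it stands.

Things in the scene. Friction and masses are not known exactly. Their poses are not given: they have to be found in the camera images.
- large_carrier: Larger plywood carrier, 0.35 kg or less: open tray 140 x 60 x 30 mm high, upright board 124 wide, 9 thick along its middle, 128 high in all. Hand slot 80 wide, 45 to 87 mm above the underside; pinch the solid 41 mm strip above it across y, fingertips not below the strip (the hook passes there). Origin: centre of underside, x along the board, y square to it, z up. Same either way round.
- small_carrier: The smaller plywood carrier, the same height and make but only 95 mm long (tray 95 x 60 mm, board 86 mm wide, slot 46 mm wide). It stays where it is. Origin at the centre of the underside, x along the long side, z up.
- large_slot (a point): Middle of the upper edge of the large carrier's hand slot (underside of the strip), 87 mm above the carrier's underside on its centre line, axes as the carrier's. When the carrier hangs, this point lies on the top face of the hook arm.
- hook_stand: Fixed steel stand: foot 100 mm across, post 20 mm square, level flat arm 26 mm wide, 6 thick, its top face 235 mm above the worktop. Origin: centre of the foot's underside, z up; the arm runs from the post along +y to y = 107 mm, its last 6 mm turned up 9 mm above the top face. A carrier with its board square across the arm at y = 50 to 85 mm clears post and upturned end.

How it is judged:
By the outcome, as a careful person would: the job done as asked, in the order asked, and still so for the second after the job is handed in, with the robot touching nothing.
It also fails if it takes over 38 s, if anything falls off the work surface, if the arm or the gripper's body presses on something with over 40 N, if the wrist force passes 120 N, or if a joint passes its speed limit or range.

## Working session

There is one attempt and no reset: what is moved stays moved. The work goes in short steps, Python scripts to look and compute and a shell command to move; the robot and the scene stay as the last step left them, time stands still between calls to the robot, and variables do not carry over. Pictures are saved under pics/ and viewed, and the job is handed in when it is done.

```bash
mkdir -p pics; cat > h.py <<'E'
import numpy as np, cv2
from scipy.spatial.transform import Rotation as R
from workcell import ctrl
def cloud(d,step=1):
    """world points for scene/side; camera pts for wrist"""
    dep=d["depth"];h,w=dep.shape
    f=h/2/np.tan(np.radians(d["fov_y"])/2)
    K=np.array([[f,0,d["cx"]],[0,f,d["cy"]],[0,0,1]])
    v,u=np.mgrid[0:h,0:w]
    p=np.stack([u,v],-1).reshape(-1,1,2).astype(np.float64)
    n=cv2.undistortPoints(p,K,np.array([d["k1"],0,0,0,0.])).reshape(h,w,2)
    c=np.dstack([n*dep[...,None],dep])
    return c,K
def world(d,c,s=None):
    if "rvec" in d and d["rvec"] is not None:
        Rm=R.from_rotvec(np.ravel(d["rvec"])).as_matrix();t=np.ravel(d["tvec"])
        return (c-t)@Rm
    H=np.array(d["hand_eye"]);p=c@H[:3,:3].T+H[:3,3]
    return p@Rt(s).T+np.array(s["tcp_pos"])
def Rt(s):
    q=s["orientation"];return R.from_quat([q[1],q[2],q[3],q[0]]).as_matrix()
E
python3 - <<'E'
from h import *
s=ctrl.sense();print({k:np.round(v,3) for k,v in s.items()});print(Rt(s).round(3))
for n in ["scene","side","wrist"]:
    s=ctrl.sense();d=ctrl.get_image(n);cv2.imwrite(f"pics/{n}0.png",d["img"][...,::-1])
    c,K=cloud(d);W=world(d,c,s);np.savez(f"{n}0.npz",W=W,dep=d["depth"],img=d["img"])
    print(n,d["fov_y"],d["k1"],d.get("tvec"),(d["depth"]>0).mean())
E
```

```text
{'time': np.float64(0.0), 'joint_positions': array([ 1.083,  0.259,  0.021,  1.334, -0.   ,  1.418]), 'dq': array([-0.002,  0.001, -0.   ,  0.001,  0.002,  0.   ]), 'joint_torque': array([ 1.0000e-03, -5.5564e+01,  3.4453e+01,  1.3000e-02, -0.0000e+00,
       -0.0000e+00]), 'tcp_pos': array([0.181, 0.519, 0.242]), 'orientation': array([-0.   ,  0.167,  0.986, -0.001]), 'ft_force': array([-0.364,  0.715,  0.122]), 'torque': array([-0.047, -0.006,  0.   ]), 'opening': np.float64(0.085)}
[[-0.944  0.329 -0.001]
 [ 0.329  0.944 -0.001]
 [ 0.    -0.001 -1.   ]]
scene 45.83351368497374 0.013466244818752434 [-0.0942754   0.39554883  0.66231623] 0.9960677083333334
side 48.193719883029885 0.012453065591212266 [-0.47968502  0.2399677   0.70620839] 0.9957942708333334
wrist 68.32621127408895 -0.04783385152224579 None 0.9959537760416667
```

View pics/scene0.png

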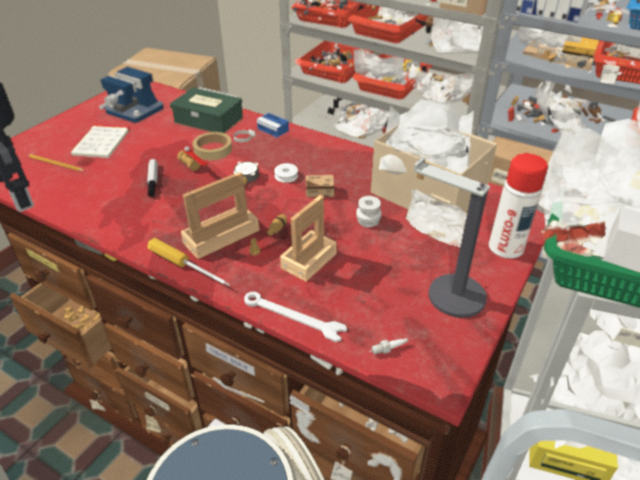

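View pics/side0.png

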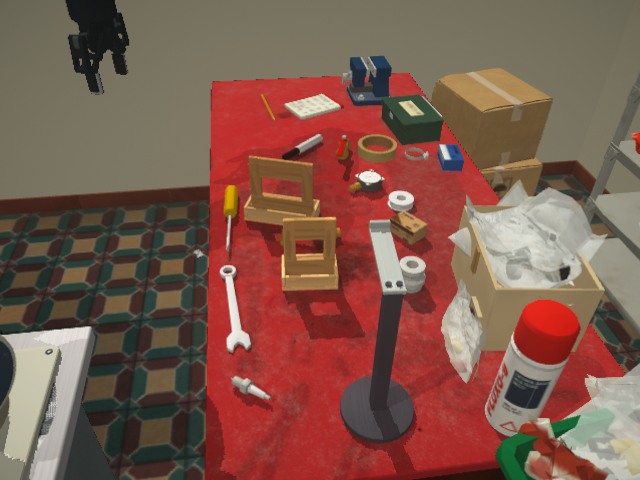

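View pics/wrist0.png

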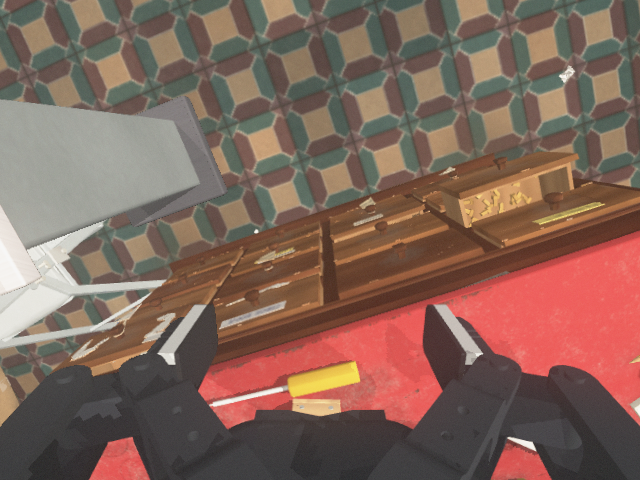

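The scene view shows the large carrier at about (220,215), the small one at (308,240), and the stand with its foot at (458,295) and its arm running from (480,188) to the tip at (425,163). Next I'll measure these from the depth images.

```bash
python3 - <<'E'
import numpy as np,cv2
S=np.load("scene0.npz")["W"];D=np.load("side0.npz")["W"]
def box(n,W,r,zl,zh):
    u0,v0,u1,v1=r;P=W[v0:v1,u0:u1].reshape(-1,3);P=P[(P[:,2]>zl)&(P[:,2]<zh)&(abs(P[:,0])<1.2)]
    (c,sz,a)=cv2.minAreaRect(P[:,:2].astype(np.float32)*1000)
    m=P.mean(0);e=np.linalg.svd(P[:,:2]-m[:2],full_matrices=False)[2][0]
    print(n,len(P),"rect",np.round(c,1),np.round(sz,1),round(a,1),"mean",m.round(4),"dir",np.degrees(np.arctan2(e[1],e[0])).round(1),"zpct",np.percentile(P[:,2],[1,50,99]).round(4))
for n,W,r1,r2,r3,r4 in [("scene",S,(175,165,265,258),(275,190,342,280),(410,155,490,200),(425,270,492,318)),("side",D,(240,150,325,228),(275,210,345,295),(365,215,410,300),(335,370,420,445))]:
    for nm,r in (("large",r1),("small",r2)):
        box(n+" "+nm+" top",W,r,.09,.14);box(n+" "+nm+" topface",W,r,.124,.135);box(n+" "+nm+" tray",W,r,.012,.034)
    box(n+" arm",W,r3,.222,.26);box(n+" foot",W,r4,.004,.03)
    u=W[250:300,100:140] if n=="scene" else W[300:380,250:330]
    print("table z",W[400,300],np.median(W[...,2][200:220,120:160]) if n=="scene" else np.median(W[...,2][300:360,260:320]))
E
```

```text
scene large top 1195 rect [472.7 408. ] [ 14.4 124.5] 70.0 mean [0.4691 0.4068 0.1119] dir 159.4 zpct [0.0906 0.1125 0.1299]
scene large topface 282 rect [471.8 408.4] [ 13.7 121.6] 69.4 mean [0.47   0.4081 0.1274] dir 159.5 zpct [0.124  0.1275 0.1306]
scene large tray 1844 rect [540.1 461.9] [331.3 162.1] 37.8 mean [0.4907 0.4132 0.0236] dir -160.4 zpct [0.0122 0.0238 0.0334]
scene small top 698 rect [502.  221.6] [12.8 88.7] 84.5 mean [0.4974 0.219  0.1131] dir 174.1 zpct [0.0905 0.1137 0.1303]
scene small topface 195 rect [502.5 221.5] [12.8 87.7] 84.3 mean [0.4997 0.2204 0.1278] dir 175.1 zpct [0.124  0.1281 0.1307]
scene small tray 1213 rect [562.7 269. ] [267.5 119.2] 31.6 mean [0.5134 0.2328 0.0231] dir -149.4 zpct [0.0123 0.0233 0.0332]
scene arm 1025 rect [561.  -4.] [117.9  30.3] 85.5 mean [ 0.558  -0.007   0.2351] dir -95.5 zpct [0.223  0.2355 0.2449]
scene foot 1762 rect [560.6 -57.3] [100.7 126.3] 39.7 mean [ 0.5474 -0.0554  0.0126] dir -69.3 zpct [0.0043 0.0124 0.0265]
table z [ 0.33994593  0.14078886 -0.18608954] 0.0002014488854633962
side large top 1723 rect [492.1 32
[... 320 characters left out ...]
0.0124 0.0255 0.0335]
side small top 1163 rect [503.1 221.2] [12.3 85.9] 83.2 mean [0.5026 0.2189 0.1121] dir -5.3 zpct [0.0903 0.1128 0.1299]
side small topface 278 rect [503.3 221.4] [11.9 84.7] 85.3 mean [0.5032 0.2204 0.1275] dir -5.3 zpct [0.1241 0.1279 0.1303]
side small tray 1616 rect [515.  296.8] [221.4 118.7] 88.8 mean [0.5014 0.2486 0.0242] dir -88.2 zpct [0.0126 0.0249 0.0334]
side arm 1809 rect [562.5  -4.2] [119.6  26.4] 85.2 mean [ 0.5614 -0.0093  0.2354] dir -94.9 zpct [0.2233 0.2355 0.2449]
side foot 3350 rect [557.2 -53.6] [99.8 99. ] 68.4 mean [ 0.555  -0.0614  0.0117] dir 160.4 zpct [0.0052 0.0114 0.0261]
table z [ 0.45737619 -0.0217306  -0.00096278] 0.0006943886637413969
```

```bash
python3 - <<'E'
import numpy as np,cv2
def fit(n,W,c,r,zl,zh,L):
    P=W.reshape(-1,3);P=P[(P[:,2]>zl)&(P[:,2]<zh)&(np.hypot(P[:,0]-c[0],P[:,1]-c[1])<r)]
    (cc,sz,a)=cv2.minAreaRect((P[:,:2]*1000).astype(np.float32))
    vx,vy,x,y=cv2.fitLine(P[:,:2].astype(np.float32),cv2.DIST_HUBER,0,.001,.001).ravel()
    print(n,len(P),np.round(cc,1),np.round(sz,1),round(a,1),"line",np.degrees(np.arctan2(vy,vx)).round(2),x.round(4),y.round(4))
for v in ("scene","side"):
    W=np.load(v+"0.npz")["W"]
    fit(v+" L top",W,(.472,.408),.072,.125,.131,0)
    fit(v+" L tray",W,(.472,.408),.082,.02,.034,0)
    fit(v+" arm top",W,(.562,-.004),.075,.2335,.2375,0)
    fit(v+" arm lip",W,(.566,.05),.03,.241,.25,0)
    P=W.reshape(-1,3);m=(P[:,2]>.2)&(P[:,2]<.4)&(abs(P[:,1]-.2)<.4)&(abs(P[:,0]-.5)<.18);print("high pts y range x range",np.percentile(P[m][:,0],[0,100]),np.percentile(P[m][:,1],[0,100]),P[m][:,2].max())
E
python3 -m creep '[[[-3,0,0],[0,0,0],5],[[-6,-0.2,0],[0,0,0.5],5],[[-9,-0.4,0],[0,0,1.3],5],[[-12,-0.5,0],[0,0,1.3],5],[[-15,-0.6,0],[0,0,1.3],5],[[-18,-0.7,0],[0,0,1.3],5],[[-21,-0.8,0],[0,0,1.3],5],[[-24,-0.9,0],[0,0,1.3],5],[[-27,-0.9,0],[0,0,1.3],5],[[-29.5,-0.9,0],[0,0,1.3],5],[[-31.1,-0.9,0],[0,0,1.3],5],[[-31.1,-0.9,0],[0,0,1.3],5]]' 40
```

```text
scene L top 245 [471.8 408.4] [ 13.7 121.6] 69.4 line -20.57 0.4743 0.4062
scene L tray 1001 [464.1 388.7] [112.2 140.7] 67.6 line -22.11 0.4609 0.4052
scene arm top 719 [561.1  -4.9] [115.6  29.6] 85.1 line 84.83 0.5596 -0.0066
scene arm lip 49 [566.2  51. ] [ 7.3 26.9] 88.3 line -4.98 0.5651 0.0503
high pts y range x range [0.54303181 0.5796601 ] [-0.06318624  0.05473624] 0.24596454934612139
side L top 248 [473.6 409.4] [ 15.9 123.7] 68.2 line -20.37 0.4615 0.4124
side L tray 888 [465.4 386.9] [111.2 140.3] 69.6 line -14.08 0.4731 0.4011
side arm top 1428 [562.3  -6. ] [113.8  26.3] 85.2 line 85.11 0.5616 -0.0088
side arm lip 99 [567.1  50.6] [25.5  8.1] 2.0 line -4.71 0.5679 0.0497
high pts y range x range [0.54469295 0.58011108] [-0.06366164  0.05491828] 0.24611187785234193
time: 1.35
tcp_pos: [0.473, 0.408, 0.2415]
orientation: [-0.0, 0.179, 0.984, -0.0]
ft_force: [-0.5, 0.0, -0.0]
opening: 0.0501
```

```bash
python3 - <<'E'
from h import *
s=ctrl.sense();d=ctrl.get_image("wrist");cv2.imwrite("pics/wrist1.png",d["img"][...,::-1])
c,K=cloud(d);W=world(d,c,s)
P=W.reshape(-1,3);P=P[(P[:,2]>.122)&(P[:,2]<.133)&(np.hypot(P[:,0]-.472,P[:,1]-.408)<.075)]
print(len(P),cv2.minAreaRect((P[:,:2]*1000).astype(np.float32)))
print(cv2.fitLine(P[:,:2].astype(np.float32),cv2.DIST_HUBER,0,.001,.001).ravel(), np.percentile(P[:,2],[5,50,95]))
x=Rt(s)[:,1];print("tool y deg",np.degrees(np.arctan2(x[1],x[0])),s["tcp_pos"],s["joint_positions"])
E
```

```text
2025 ((475.07391357421875, 409.11517333984375), (8.596644401550293, 124.51356506347656), 69.25179290771484)
[ 0.9353765  -0.3536534   0.47057423  0.41063377] [0.12741138 0.12876555 0.12992427]
tool y deg 69.40784078173075 [0.47298484 0.40801134 0.24147193] [ 5.77622004e-01  3.89765592e-01  2.12292028e-01  1.39426408e+00
 -1.70822400e-04  9.37023244e-01]
```

View pics/wrist1.png

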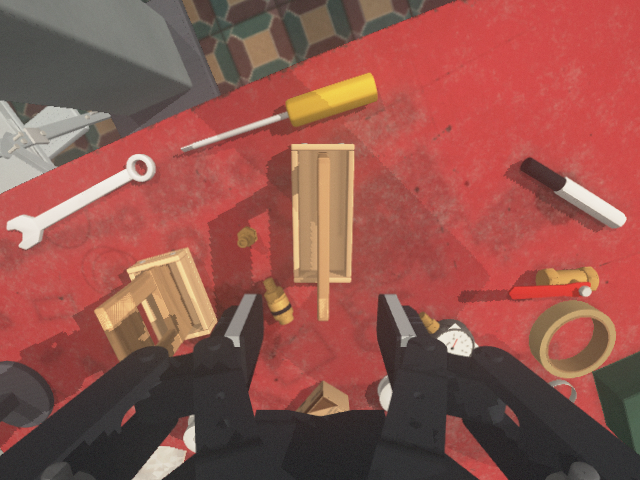

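The wrist view shows the large carrier's board centred between the fingers at (323,235), running square to the jaw direction. The measured rectangle is 8.6 x 124.5 mm with its top at 0.128–0.129 m, which matches the given sizes. I'll descend and grip.

```bash
python3 -m creep '[[[-0.1,0.15,2],[0,0,0],5],[[-0.1,0.15,4.5],[0,0,0],5],[[-0.1,0.15,7],[0,0,0],5],[[-0.1,0.15,9.5],[0,0,0],5],[[-0.1,0.15,11.5],[0,0,0],5],[[-0.1,0.15,12.8],[0,0,0],5],[[-0.1,0.15,13.6],[0,0,0],5],[[-0.1,0.15,13.6],[0,0,0],5],[[-0.1,0.15,13.6],[0,0,0],3],[[-0.1,0.15,13.6],[0,0,0],1.5],[[-0.1,0.15,13.6],[0,0,0],0.6],[[-0.1,0.15,13.6],[0,0,0],0.6]]' 50
python3 -m creep '[[[0,0,0],[0,0,0],0.3],[[0,0,0],[0,0,0],0.3],[[0,0,0],[0,0,0],0.3],[[0,0,0],[0,0,0],0.3],[[0,0,0],[0,0,0],0.3]]' 50
```

```text
time: 2.6
tcp_pos: [0.4734, 0.4102, 0.1072]
orientation: [0.001, 0.178, 0.984, 0.001]
ft_force: [-0.0, 2.1, 4.0]
opening: 0.0084
time: 3.1
tcp_pos: [0.4734, 0.4102, 0.1072]
orientation: [0.001, 0.178, 0.984, 0.001]
ft_force: [0.1, 0.5, 5.7]
opening: 0.0084
```

```bash
python3 -m creep '[[[0,0,-0.5],[0,0,0],0.3],[[0,0,-1.5],[0,0,0],0.3],[[0,0,-3],[0,0,0],0.3],[[0,0,-5],[0,0,0],0.3],[[0,0,-7],[0,0,0],0.3],[[0,0,-9],[0,0,0],0.3],[[0,0,-11],[0,0,0],0.3],[[0,0,-13],[0,0,0],0.3],[[0,0,-15],[0,0,0],0.3],[[0,0,-16.3],[0,0,0],0.3],[[0,0,-17],[0,0,0],0.3],[[0,0,-17],[0,0,0],0.3]]'
python3 - <<'E'
from h import *
s=ctrl.sense();print(s["tcp_pos"],s["ft_force"],s["torque"],s["opening"])
for n in ["side","wrist"]:
    s=ctrl.sense();d=ctrl.get_image(n);cv2.imwrite(f"pics/{n}2.png",d["img"][...,::-1])
    c,K=cloud(d);W=world(d,c,s)
    np.savez(f"{n}2.npz",W=W)
E
```

```text
time: 4.3
tcp_pos: [0.4731, 0.4099, 0.2772]
orientation: [0.0, 0.178, 0.984, 0.0]
ft_force: [0.7, -0.3, -1.8]
opening: 0.0084
[0.47306255 0.40989428 0.27723121] [ 0.69795401 -0.31821416 -1.77765292] [ 0.01961046 -0.0833633  -0.02830615] 0.008408906531243739
```

View pics/side2.png

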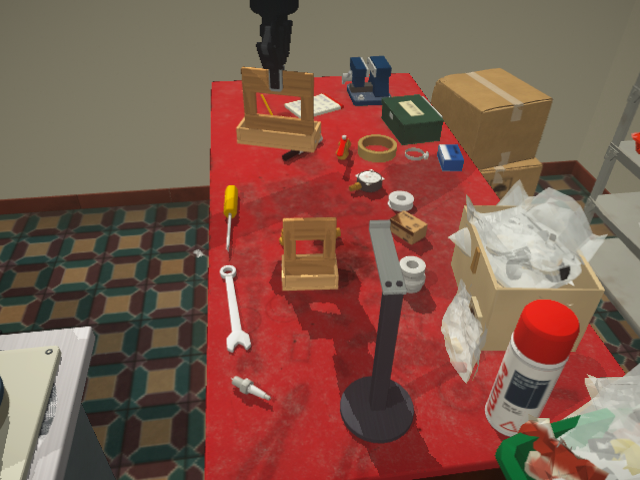

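View pics/wrist2.png

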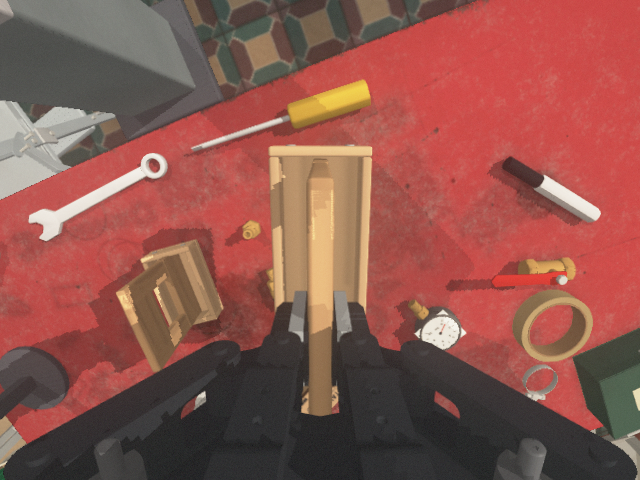

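The carrier is in the jaws: in the side view its board spans (240–315, 68–150), with the fingers gripping the strip at (275,85). I'll check how level it is and how high.

```bash
cat > tilt.py <<'E'
import numpy as np,sys
def rep(W,c,yaw,zb,tag):
    P=W.reshape(-1,3);x=np.array([np.cos(yaw),np.sin(yaw)]);n=np.array([-x[1],x[0]])
    q=P[:,:2]-c;a=q@x;b=q@n
    m=(abs(a)<.075)&(abs(b)<.04)&(P[:,2]>zb-.03)&(P[:,2]<zb+.15)
    a,b,z=a[m],b[m],P[m,2]
    for lo in np.arange(-.07,.07,.01):
        k=(a>=lo)&(a<lo+.01)&(abs(b)<.012)&(z>zb+.08);t=(a>=lo)&(a<lo+.01)&(z<zb+.05)
        print(tag,round(lo+.005,3),k.sum(),"topz",np.percentile(z[k],97).round(4) if k.sum()>5 else None,"b",np.median(b[k]).round(4) if k.sum() else None,"trayzmin/max",(np.percentile(z[t],[2,98])-zb).round(4) if t.sum()>5 else None)
    print("a range strip",np.percentile(a[(z>zb+.09)&(abs(b)<.012)],[1,99]), "tray",np.percentile(a[z<zb+.04],[1,99]))
E
python3 - <<'E'
from tilt import *
for n in("side","wrist"): rep(np.load(n+"2.npz")["W"],np.array([.473,.410]),np.radians(-20.6),.170,n)
E
```

```text
side -0.065 9 topz 0.2949 b -0.0038 trayzmin/max [0.0019 0.0324]
side -0.055 163 topz 0.2982 b -0.0043 trayzmin/max [0.0026 0.0487]
side -0.045 163 topz 0.2985 b -0.0042 trayzmin/max [0.0019 0.0479]
side -0.035 144 topz 0.2983 b -0.0043 trayzmin/max [0.0029 0.0465]
side -0.025 142 topz 0.2987 b -0.0044 trayzmin/max [0.0014 0.0461]
side -0.015 115 topz 0.2979 b -0.0046 trayzmin/max [0.0015 0.0461]
side -0.005 44 topz 0.2989 b -0.0097 trayzmin/max [0.0021 0.0457]
side 0.005 64 topz 0.3043 b -0.0092 trayzmin/max [0.002  0.0463]
side 0.015 202 topz 0.3181 b -0.0042 trayzmin/max [0.0021 0.0462]
side 0.025 145 topz 0.2986 b -0.0043 trayzmin/max [0.0032 0.0459]
side 0.035 148 topz 0.2991 b -0.0039 trayzmin/max [0.0019 0.046 ]
side 0.045 170 topz 0.2985 b -0.004 trayzmin/max [0.0022 0.0482]
side 0.055 171 topz 0.298 b -0.0039 trayzmin/max [0.003 0.048]
side 0.065 68 topz 0.2972 b -0.0033 trayzmin/max [0.0014 0.0454]
side 0.075 0 topz None b None trayzmin/max [0.0012 0.0304]
a range strip [-0.05899317  0.06245864] tray [-0.06705786  0.07072043]
wrist -0.065 212 topz 0.2973 b -0.0006 trayzmin/
[... 260 characters left out ...]
 trayzmin/max [0.0049 0.031 ]
wrist -0.015 2129 topz 0.3192 b 0.0001 trayzmin/max [0.0048 0.0309]
wrist -0.005 2050 topz 0.3131 b -0.0002 trayzmin/max [0.0049 0.0309]
wrist 0.005 1217 topz 0.3177 b -0.0005 trayzmin/max [0.0049 0.0309]
wrist 0.015 596 topz 0.3117 b -0.0005 trayzmin/max [0.005  0.0308]
wrist 0.025 497 topz 0.2987 b -0.0009 trayzmin/max [0.0049 0.0309]
wrist 0.035 15 topz 0.2979 b 0.0003 trayzmin/max [0.0047 0.0306]
wrist 0.045 0 topz None b None trayzmin/max None
wrist 0.055 0 topz None b None trayzmin/max None
wrist 0.065 0 topz None b None trayzmin/max None
wrist 0.075 0 topz None b None trayzmin/max None
a range strip [-0.06037917  0.02815081] tray [-0.06833392  0.03511027]
```

```bash
python3 -m creep '[[[-0.6,-0.7,0],[0,0,-0.5],0.3],[[-2,-2.5,0],[0,0,-1.6],0.3],[[-3.9,-4.9,0],[0,0,-3.1],0.3],[[-6.1,-7.6,0],[0,0,-4.9],0.3],[[-8.3,-10.3,0],[0,0,-6.6],0.3],[[-10.4,-13,0],[0,0,-8.3],0.3],[[-12.6,-15.7,0],[0,0,-10],0.3],[[-14.8,-18.4,0],[0,0,-11.8],0.3],[[-16.7,-20.8,0],[0,0,-13.3],0.3],[[-18.3,-22.8,0],[0,0,-14.6],0.3],[[-19.3,-24,0],[0,0,-15.4],0.3],[[-19.7,-24.5,0],[0,0,-15.7],0.3]]'
python3 - <<'E'
from h import *
from tilt import rep
s=ctrl.sense();print(s["tcp_pos"],s["ft_force"],s["torque"],s["opening"],s["joint_positions"]);y=Rt(s)[:,1];print(Rt(s).round(3),np.degrees(np.arctan2(y[1],y[0])))
for n in ["side","scene"]:
    s=ctrl.sense();d=ctrl.get_image(n);cv2.imwrite(f"pics/{n}3.png",d["img"][...,::-1])
    c,K=cloud(d);W=world(d,c,s);np.savez(f"{n}3.npz",W=W)
    rep(W,np.array(s["tcp_pos"][:2]),np.radians(-4.85),.170,n)
s=ctrl.sense();t=np.array(s["tcp_pos"]);o=np.array([.558,-.053]);y=np.array([.0845,.9964]);x=np.array([y[1],-y[0]])
print("hook coords x,y",(t[:2]-o)@x,(t[:2]-o)@y)
E
```

```text
time: 5.6
tcp_pos: [0.5719, 0.1093, 0.2755]
orientation: [-0.001, 0.042, 0.999, -0.0]
ft_force: [-0.2, 0.5, -3.2]
opening: 0.0083
[0.571908   0.10932219 0.27554952] [-0.15911308  0.46756587 -3.23490775] [ 0.01163648 -0.00165515  0.03391347] 0.00827396053057105 [ 4.49653075e-02  3.09392864e-01  1.77110427e-01  1.43975515e+00
 -3.37208063e-04  1.29812766e-01]
[[-0.996  0.085 -0.001]
 [ 0.085  0.996 -0.   ]
 [ 0.001 -0.    -1.   ]] 85.1386275656464
side -0.065 50 topz 0.2961 b -0.0027 trayzmin/max [0.001  0.0442]
side -0.055 276 topz 0.2971 b -0.0039 trayzmin/max [0.0006 0.0483]
side -0.045 273 topz 0.2972 b -0.0039 trayzmin/max [0.0003 0.0487]
side -0.035 238 topz 0.2972 b -0.0039 trayzmin/max [0.0004 0.0445]
side -0.025 240 topz 0.297 b -0.0041 trayzmin/max [-0.0003  0.0445]
side -0.015 286 topz 0.3135 b -0.0039 trayzmin/max [0.0018 0.0442]
side -0.005 96 topz 0.2988 b -0.0099 trayzmin/max [0.0006 0.044 ]
side 0.005 56 topz 0.2945 b -0.0098 trayzmin/max [0.0013 0.0451]
side 0.015 173 topz 0.2929 b -0.0042 trayzmin/max [0.0276 0.0446]
side 0.025 225 topz 0.2969 b -0.0041 trayzmin/max [
[... 791 characters left out ...]
0.0451]
scene -0.005 119 topz 0.3166 b 0.0007 trayzmin/max [0.0027 0.0448]
scene 0.005 56 topz 0.3192 b 0.006 trayzmin/max [0.0002 0.0447]
scene 0.015 0 topz None b None trayzmin/max [0.0019 0.0446]
scene 0.025 1 topz None b -0.0046 trayzmin/max [0.0016 0.0451]
scene 0.035 31 topz 0.279 b -0.0048 trayzmin/max [0.0017 0.0474]
scene 0.045 43 topz 0.291 b -0.0047 trayzmin/max [0.003  0.0485]
scene 0.055 48 topz 0.297 b -0.0046 trayzmin/max [-0.0008  0.048 ]
scene 0.065 4 topz None b -0.004 trayzmin/max [0.0018 0.0319]
scene 0.075 0 topz None b None trayzmin/max None
a range strip [-0.06298644  0.05740479] tray [-0.0716386   0.06652199]
hook coords x,y -0.00014061164093697045 0.16401360331901474
```

View pics/side3.png

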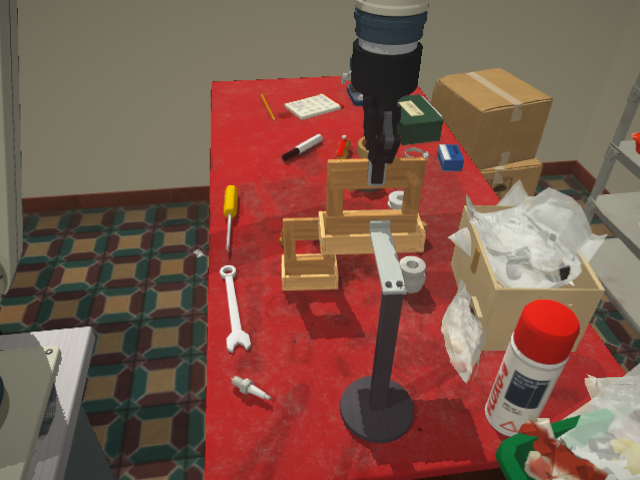

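View pics/scene3.png

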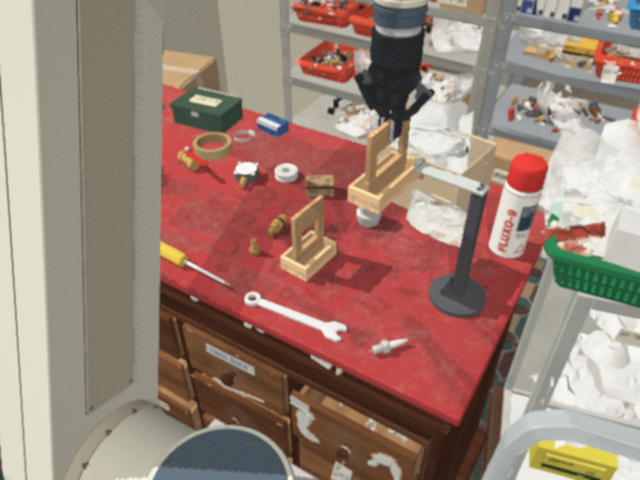

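The side view shows the board square across the arm, with the arm tip (382,225) below the strip and in front of the slot. Top and underside clearances are both over 10 mm, so I'll slide it in.

```bash
python3 -m creep '[[[0,-0.4,-0.1],[0,0,0],0.3],[[0,-1.2,-0.1],[0,0,0],0.3],[[0,-2.2,-0.1],[0,0,0],0.3],[[0,-3.2,-0.1],[0,0,0],0.3],[[0,-4.2,-0.1],[0,0,0],0.3],[[0,-5.2,-0.1],[0,0,0],0.3],[[0,-6.2,-0.1],[0,0,0],0.3],[[0,-7.2,-0.1],[0,0,0],0.3],[[0,-8.2,-0.1],[0,0,0],0.3],[[0,-9,-0.1],[0,0,0],0.3],[[0,-9.5,-0.1],[0,0,0],0.3],[[0,-9.7,-0.1],[0,0,0],0.3]]'
python3 - <<'E'
from h import *
for n in ["side","scene"]:
    s=ctrl.sense();d=ctrl.get_image(n);cv2.imwrite(f"pics/{n}4.png",d["img"][...,::-1])
    c,K=cloud(d);W=world(d,c,s);P=W.reshape(-1,3)
    q=P[:,:2]-np.array(s["tcp_pos"])[:2];a=q@[.9964,-.0845];b=q@[.0845,.9964]
    for lo,hi in((-.062,-.035),(.035,.062)):
        m=(a>lo)&(a<hi)&(abs(b)<.012)&(P[:,2]>.26)&(P[:,2]<.31)
        if m.sum()>20: print(n,lo,m.sum(),np.percentile(P[m,2],97),np.median(b[m]))
s=ctrl.sense();t=np.array(s["tcp_pos"]);o=np.array([.558,-.053]);y=np.array([.0845,.9964]);x=np.array([y[1],-y[0]])
print(t,s["ft_force"],s["torque"],"hook coords x,y",(t[:2]-o)@x,(t[:2]-o)@y)
E
```

```text
time: 6.9
tcp_pos: [0.5637, 0.0142, 0.2773]
orientation: [-0.0, 0.042, 0.999, 0.0]
ft_force: [-0.2, -0.0, -2.8]
opening: 0.0083
side -0.062 758 0.29895867195891346 -0.004038676188905457
side 0.035 730 0.2986596727680809 -0.0039769322167096145
scene -0.062 312 0.2995807066439405 -0.0042204495372723805
scene 0.035 47 0.2992556703703249 -0.004821480587564786
[0.56367569 0.01457034 0.27729531] [ 0.31657265  0.34288157 -1.75652739] [-0.02013698 -0.04307707 -0.00193861] hook coords x,y -5.443362108551112e-05 0.06780667998207161
```

View pics/side4.png

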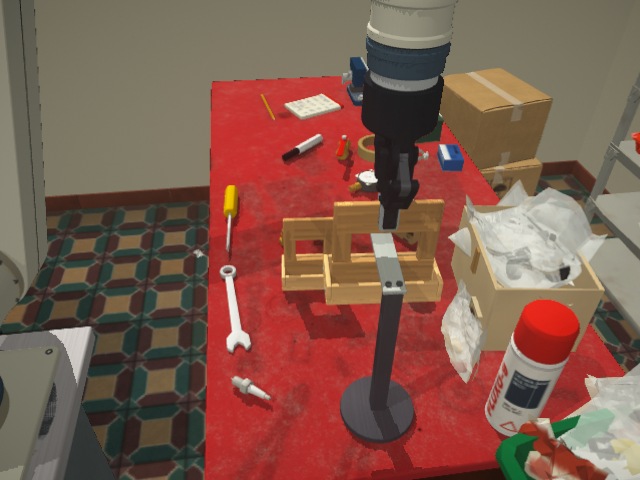

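View pics/scene4.png

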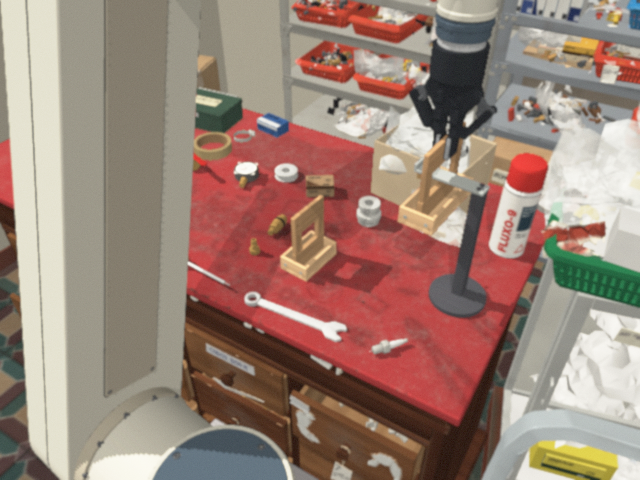

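The arm now passes through the slot: in the side view the board is at (335–443, 200–262) and the arm at (385,265). I'll lower gently until it makes contact.

```bash
python3 -m creep '[[[0,0,0.4],[0,0,0],0.3],[[0,0,0.9],[0,0,0],0.3],[[0,0,1.4],[0,0,0],0.3],[[0,0,1.8],[0,0,0],0.3],[[0,0,2.0],[0,0,0],0.3],[[0,0,2.1],[0,0,0],0.3],[[0,0,2.1],[0,0,0],0.3]]'
python3 -m creep '[[[0,0,0.05],[0,0,0],0.3],[[0,0,0.1],[0,0,0],0.3],[[0,0,0.1],[0,0,0],0.3]]'
python3 -c "
from workcell import ctrl;s=ctrl.sense();print(s['tcp_pos'],s['ft_force'],s['torque'])"
```

```text
time: 7.7
tcp_pos: [0.5637, 0.0147, 0.2562]
orientation: [-0.0, 0.042, 0.999, -0.0]
ft_force: [-0.0, 0.1, -2.4]
opening: 0.0085
time: 8.0
tcp_pos: [0.5637, 0.0147, 0.2553]
orientation: [0.0, 0.042, 0.999, -0.0]
ft_force: [0.4, 0.8, -2.2]
opening: 0.0083
[0.56370184 0.01467404 0.25533778] [ 0.42502685  0.80436564 -2.17204172] [-0.01494879  0.04092284 -0.03257834]
```

```bash
python3 -m creep '[[[0,0,0.05],[0,0,0],0.3],[[0,0,0.1],[0,0,0],0.3],[[0,0,0.1],[0,0,0],0.3]]'
python3 - <<'E'
from h import *
s=ctrl.sense();print(s["tcp_pos"],s["ft_force"])
for n in ["side"]:
    s=ctrl.sense();d=ctrl.get_image(n);cv2.imwrite(f"pics/{n}5.png",d["img"][...,::-1])
    c,K=cloud(d);W=world(d,c,s);P=W.reshape(-1,3)
    q=P[:,:2]-np.array(s["tcp_pos"])[:2];a=q@[.9964,-.0845];b=q@[.0845,.9964]
    for lo,hi in((-.062,-.035),(.035,.062)):
        m=(a>lo)&(a<hi)&(abs(b)<.012)&(P[:,2]>.24)&(P[:,2]<.29)
        if m.sum()>20: print(n,lo,m.sum(),np.percentile(P[m,2],97),np.median(b[m]))
E
```

```text
time: 8.3
tcp_pos: [0.5637, 0.0147, 0.2552]
orientation: [0.001, 0.042, 0.999, -0.0]
ft_force: [-1.4, 0.7, 4.1]
opening: 0.0084
[0.56372893 0.0146929  0.25518326] [-1.41300871  0.73056196  4.12919392]
side -0.062 681 0.27694312683598016 -0.003913655239003367
side 0.035 653 0.2769619152585384 -0.0038343879270373023
```

Contact is confirmed at about 4 N upward, and the carrier is level. I'll release with a small opening, so the fingers stay clear of the post and the upturned end, and then look.

```bash
python3 -m creep '[[[0,0,-0.05],[0,0,0],0.3],[[0,0,-0.05],[0,0,0],1.0],[[0,0,-0.05],[0,0,0],1.3],[[0,0,-0.05],[0,0,0],1.8],[[0,0,-0.05],[0,0,0],2.4],[[0,0,-0.05],[0,0,0],2.4],[[0,0,-0.05],[0,0,0],2.4],[[0,0,-0.05],[0,0,0],2.4]]'
python3 - <<'E'
from h import *
s=ctrl.sense();print(s["tcp_pos"],s["ft_force"],s["opening"])
for n in ["side","scene"]:
    s=ctrl.sense();d=ctrl.get_image(n);cv2.imwrite(f"pics/{n}6.png",d["img"][...,::-1])
    c,K=cloud(d);W=world(d,c,s);P=W.reshape(-1,3)
    q=P[:,:2]-np.array(s["tcp_pos"])[:2];a=q@[.9964,-.0845];b=q@[.0845,.9964]
    for lo,hi in((-.062,-.035),(.035,.062)):
        m=(a>lo)&(a<hi)&(abs(b)<.012)&(P[:,2]>.24)&(P[:,2]<.29)
        if m.sum()>20: print(n,lo,m.sum(),np.percentile(P[m,2],97),np.median(b[m]))
E
```

```text
time: 9.15
tcp_pos: [0.5637, 0.0147, 0.2548]
orientation: [-0.0, 0.042, 0.999, -0.0]
ft_force: [-0.5, 0.5, 0.5]
opening: 0.0241
[0.56368336 0.0147083  0.25475292] [-0.52264777  0.50229989  0.5351034 ] 0.024069732576843608
side -0.062 676 0.2768594617023562 -0.0039229299738573024
side 0.035 657 0.2768036193657311 -0.0039023074475794226
scene -0.062 287 0.277144372385001 -0.004298558673048764
```

View pics/side6.png

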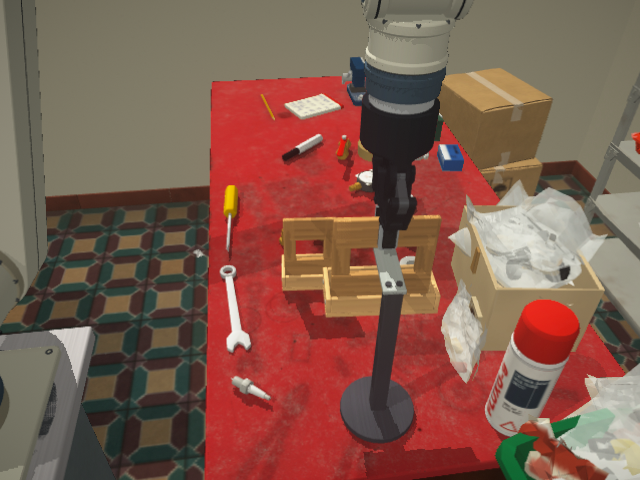

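After release the carrier rests level: its board is at (328–440, 217–277) and its top is at 0.277 m on both sides. I'll retract straight up.

```bash
python3 -m creep '[[[0,0,-0.4],[0,0,0],2.4],[[0,0,-1],[0,0,0],2.4],[[0,0,-2],[0,0,0],2.4],[[0,0,-3.2],[0,0,0],2.4],[[0,0,-4.6],[0,0,0],2.4],[[0,0,-6],[0,0,0],2.4],[[0,0,-7.5],[0,0,0],2.4],[[0,0,-9],[0,0,0],2.4],[[0,0,-10],[0,0,0],2.4],[[0,0,-10],[0,0,0],2.4],[[0,0,-10],[0,0,0],2.4],[[0,0,-10],[0,0,0],2.4]]'
python3 - <<'E'
from h import *
s=ctrl.sense();print(s["tcp_pos"],s["ft_force"],s["opening"])
o=np.array([.558,-.053])
for n in ["side","scene"]:
    s=ctrl.sense();d=ctrl.get_image(n);cv2.imwrite(f"pics/{n}7.png",d["img"][...,::-1])
    c,K=cloud(d);W=world(d,c,s);P=W.reshape(-1,3)
    q=P[:,:2]-o;a=q@[.9964,-.0845];b=q@[.0845,.9964]
    m=(abs(a)<.08)&(abs(b-.067)<.02)&(P[:,2]>.272)&(P[:,2]<.283);print(n,cv2.minAreaRect(np.c_[a[m],b[m]].astype(np.float32)*1000))
    for lo,hi in((-.062,-.035),(-.01,.01),(.035,.062)):
        m=(a>lo)&(a<hi)&(abs(b-.067)<.012)&(P[:,2]>.24)&(P[:,2]<.29)
        if m.sum()>20: print(n,lo,m.sum(),np.percentile(P[m,2],97),np.median(b[m]))
    P2=P[(np.hypot(P[:,0]-.5025,P[:,1]-.2213)<.06)&(P[:,2]>.124)&(P[:,2]<.135)];print("small",cv2.minAreaRect((P2[:,:2]*1000).astype(np.float32)))
E
```

```text
time: 10.45
tcp_pos: [0.5635, 0.0148, 0.3541]
orientation: [-0.001, 0.042, 0.999, 0.0]
ft_force: [0.4, 0.2, -0.0]
opening: 0.0239
[0.56352757 0.01477248 0.35409461] [ 0.40859983  0.24459427 -0.00474867] 0.02388736793919632
side ((0.384002685546875, 67.72148895263672), (123.56587982177734, 12.095659255981445), 0.6011459827423096)
side -0.062 678 0.2770816740895248 0.0639921988605227
side -0.01 500 0.27704840215094473 0.06397523091698276
side 0.035 645 0.27694280870647037 0.06402562211996349
small ((500.91815185546875, 221.884765625), (11.833662986755371, 79.93701934814453), 85.43458557128906)
scene ((-0.274993896484375, 66.68280792236328), (127.31773376464844, 10.285593032836914), 0.13953953981399536)
scene -0.062 273 0.2773170132196418 0.06357880067671713
scene -0.01 141 0.2774482994342119 0.06325783066636752
scene 0.035 160 0.2773603378196726 0.0633625927831396
small ((501.3039855957031, 221.2352752685547), (10.74693489074707, 86.17454528808594), 84.17668151855469)
```

View pics/side7.png

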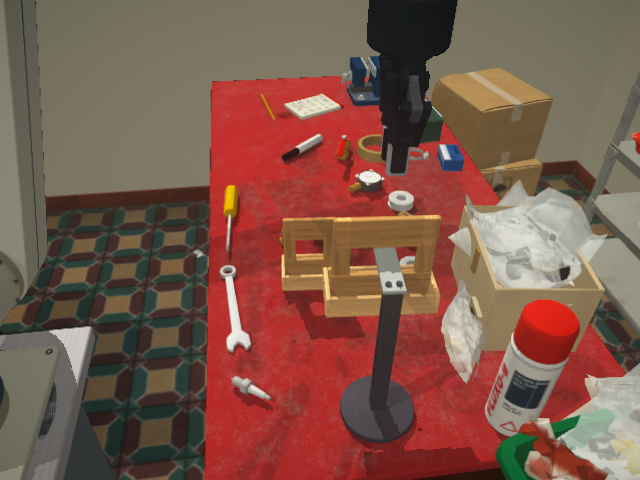

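View pics/scene7.png

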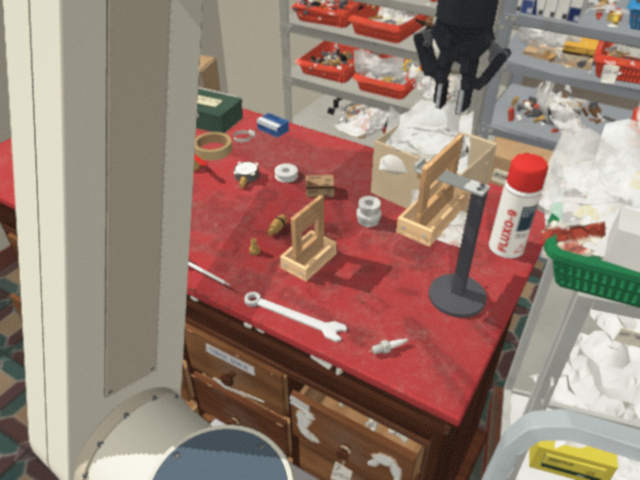

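Both views show the large carrier hanging on the arm: around (383,265) in the side view and (435,195) in the scene view. It is level, with the gripper well clear above it and the small carrier unmoved at (308,238). I'm handing in.

```bash
python3 -c "
from workcell import ctrl;print(ctrl.job_done());print(ctrl.sense()['time'])"
```

```text
the job is handed in; nothing more can be done
None
the job is handed in; nothing more can be done
```

The large carrier is hanging freely and level by its hand slot on the hook arm, and I've handed the job in. The robot's clock read 10.45 s after the last move, against the 38 s limit; the last two pictures added about 0.1 s. I gripped the carrier by the strip above the slot, slid it over the arm tip, lowered it until it touched (about 4 N), released it and lifted the gripper straight up.

- **Carrier:** the top edge of its board is at 0.277 m at both ends and in the middle, to within 0.4 mm. The expected height was 0.276 m, and the calibration is good to about 2 mm. The board is square to the arm within about 0.6° and sits at y ≈ 67 mm along it, inside the 50 to 85 mm range.
- **Robot:** the gripper is about 65 mm clear above the carrier, and the wrist force was close to zero.
- **Small carrier:** its position changed by no more than 2.5 mm and its angle by about 0.1° between views, within measurement noise. In the last side view the large carrier partly hides it.

No check failed or disagreed beyond that noise. I took no pictures after handing in, so nothing after that moment was checked.

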